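# Mount the tuner in its collet stand

### The arm

A 6-joint arm with a two-finger parallel gripper is mounted at the origin on the work surface. World frame = base frame: x ahead of the robot, y to its left, z up, the work surface at z = 0. Lengths are in m, angles in rad, forces in N, time in s.
With the tool pointing down it reaches from about 0.325 to 0.85 m from the base axis. Payload 4.4 kg.
Tool frame: the origin (TCP) lies at the very end of the fingers, on their centre line; the grasp point (between the pads) lies 19 mm behind it; z points along the fingers, y is the line along which they close (so a half turn about z gives the same grasp; the last joint's range is limited). The gripper opens to 94 mm and grips with 3 to 60 N. Pads are 16 mm wide; open, the fingers measure 119 mm over their backs; the gripper's body (75 mm by 177 mm) begins 78 mm behind the grasp point.
Start: joints at [1.198, 0.207, 1.542, -0, 1.393, -0.15], TCP at [0.127, 0.561, 0.176] pointing down, gripper open.
Joint ranges: [-2.73, 2.73], [-0.86, 2.22], [0.23, 2.46], [-1.11, 4.25], [0.08, 2.63], [-2.82, 2.82]. Speed limits (rad/s): [2.79, 2.79, 3.14, 3.14, 3.14, 3.14].

### API

Orientations are given as a unit quaternion [x, y, z, w].
In Python, from bench import manip gives the robot as it stands.
- The arm moves only by the shell command python3 -m creep 'ROWS'. ROWS is a JSON object of lists of equal length, an entry for each row: "xyz": the shift along the world's x, y, z in m, a list of three; "twist": the turn, a rotation vector about the world's x, y, z in rad, a list of three; "fingers": the opening, from -1 (shut) to 1 (fully open). A call has 1 to 8 rows; each row shifts and turns the commanded pose from where the row before left it; what a row does not reach is not made up. A row lasts 1/8 s, in which the tool goes at most 62.5 mm and 10.7 degrees, less where a joint would pass 70% of its speed; a pose out of reach is approached as far as the arm can. A call with a gripper value outside its range is refused whole. The fingers move at their own pace and stop on an object; the grip force is fixed at half the most. Time passes only in rows, so rows that do not move let the fingers close. It gives the time, the measured TCP pose, the force, the opening and the grip force at its end, in the units of the state.
- manip.read_state(): the state, without advancing time (a new reading comes with each control period).
- manip.snapshot(name): name is "side" or "top"; returns the picture (400x640x3 uint8, red, green, blue); there is no depth.
- manip.calibration(name): a dict with "intrinsics" (3x3 intrinsics, pixels), "extrinsics" (4x4, takes a point from camera to world coordinates). Camera axes: x right, y down, z forward; pixel columns grow to the right and rows downward; lengths in m; the calibration is good to about 2 mm. A picture is of the moment at which its call begins. calibration takes no time and is no camera call.
- manip.hand_in(): hands the job in; it is judged then, once.
Trained networks look in the newest picture that a camera, given by its name, has taken for a name from the list of things; names that differ only in an ending like _2 or _b are one class to them, and where a whole thing is asked for, a point or a joint stands for the part that bears it (a point fixed in the world has none). Each returns a list of dicts, best first, with "confidence" (0 to 1); they miss things now and then, are a little off and sometimes report something else, mostly with a low value. They report only what shows in the picture. A call takes as long as a camera call. They do not tell look-alikes from the thing itself.
- manip.silhouettes(name, camera): "pixels" (400x640 bool, what is visible of it).
- manip.spot_point(name, camera): "centre" ([x, y, z] in m, in the coordinates of the camera as it stood for that picture, good to about 4 mm: a listed point, or the origin of a listed thing).
The state is a dict: "clock": time; "qpos": joint angles; "qd": joint speeds; "joint_torque": joint torques, N m; "position": TCP position; "tcp_rot": TCP orientation; "contact_force": force on the tool from outside, world axes, zero at the start; "wrist_torque": the same for the moment, N m; "gripper_width": finger opening in m; "grip_force": force on a finger pad.
Only numpy, scipy, OpenCV 4.12 (cv2) and the standard library are available. Lean on these libraries where they do the work, as an engineer would, in place of code of your own. Each camera call takes 0.05 s, during which the arm holds its last target. There are 200 camera calls.

### The job

Lift the black tuner out of its socket in the white organiser and set its steel stem down into the collet of the desk mount until it is fully home, without pushing hard. Then turn the square brass nut clockwise, seen from above, until the collet grips the stem finger-tight, without overtightening it, and let go. Leave the gecko, harmonica, slide and capo where they are.

Things in the scene. Friction and masses are not known exactly. Their poses are not given: they have to be found in the camera images.
- tuner: Loose black plastic tuner on an upright steel stem, 70 g. Origin: centre of the stem's foot; z runs up the stem. Stem 10 mm in diameter, 62 mm long, foot chamfered 1.5 mm; the head sits on top of it, centred. At the start it stands loose and upright in the organiser's 13 mm socket, 28 mm deep: raise it 35 mm to clear it.
- head (a point): Centre of the tuner's head, a black box 14 mm thick along x, 30 mm wide along y and 28 mm high (62 to 90 mm above the stem's foot), with a pale green screen on its -x face. Axes as the tuner's.
- collet: Fixed desk mount that carries the collet. Origin: centre of its underside on the table, on the collet's axis; z up. Dark steel base disc, diameter 110 mm, 12 mm high; on it a steel block 34 x 34 mm, up to 48 mm above the table, with the bore; on that the brass nut, 48 to 72 mm. With the stem home the tuner's head spans 82 to 110 mm, 10 mm clear of the nut.
- bore_mouth (a point): Centre of the bore's mouth in the top of the block, 48 mm above the table, under the nut's opening. Bore 11.5 mm in diameter, mouth chamfered 2.5 mm, 28 mm deep. A push of 4 to 6 N tells that the stem has met the floor or the rim.
- bore_floor (a point): Centre of the bore's flat floor, 20 mm above the table: the stem's foot stands here when fully home.
- nut: Square brass nut on the mount. Origin: on the collet's axis at table height; x and y are normal to its four equal flats. Clockwise from above (yaw falls) closes the collet; it stays where left. It starts open by an unknown amount: a sliding jaw in the bore meets the stem after 0.3 to 0.8 rad. The nut's yaw does not tell when: feel for it. Till then an even drag of 0.3 N m resists the turning.
- nut_grip (a point): Middle of the nut, on the axis, 60 mm above the table. Nut 36 x 36 mm across flats, 48 to 72 mm high, 20 mm square opening. Once the jaw meets the stem a moment of 0.7 N m per rad (0.01 N m per N of grip) builds up that pushes the nut back (+z on the tool). At a standstill the drag may read with either sign: judge by the change from the steady reading. Finger-tight: 8 to 24 N, aim at 0.14 N m.
- anvil: The collet's back jaw: the upper part of the steel block, 34 x 34 mm, 20 to 48 mm above the table, with the bore through it. Origin: on the collet's axis, level with the bore floor. The sliding jaw presses the stem against it; it yields on springs, 10 N per mm along its x, so the stem moves sideways 1 to 3 mm when gripped. The force between it and the stem is the grip; over 24 N is too much.
- socket: The lower part of the mount's steel block, 12 to 20 mm above the table, whose top is the bore's floor. Origin: on the collet's axis at table height. Never press the stem on it with more than 25 N.
- organiser: White plastic rotating organiser, fixed during the job: disc 224 mm in diameter, top at 16 mm. Origin: centre of its underside. The tuner's socket is a 34 x 34 mm block centred 75 mm from the origin on its -x side, top at 52 mm, hole floor at 24 mm. It also holds a harmonica tray in the middle, the steel slide in a cup at x 62, y 32 mm (top at 77 mm) and picks at x 62, y -30 mm.
- harmonica: Harmonica, 100 x 26 x 19 mm, lying along y in the organiser's middle tray; leave alone. Origin: centre of its underside.
- slide: Steel guitar slide, tube 26 mm in diameter, 58 mm high, upright in the organiser's cup; leave alone. Origin: centre of its underside.
- gecko: Green glazed ceramic gecko, 135 mm long, about 60 mm wide, 23 mm high, on the table; leave alone. Origin: under its middle.
- capo: Black guitar capo, about 75 x 45 x 12 mm, on the table; leave alone. Origin: under its long bar.
There are look-alikes about, which are no part of the job. What is shaped like the tuner but orange or purple is not meant.

How it is judged:
On the way, in this order (a step that is already met when the one before it is completed fails the run):
1. the tuner's stem is fully home in the collet's bore (z of tuner in the frame of collet below 0.0225 m and horizontal distance between tuner and collet below 0.005 m and angle between tuner's own z axis and vertical below 0.1 rad), for 0.2 s.
2. the nut is turned until the collet grips the stem (contact force between anvil and tuner above 8 N and z of tuner in the frame of collet below 0.0225 m), for 0.3 s.
At the end, for the whole second after the job is handed in: The tuner stands upright (within 0.08 rad) and still in the collet, its stem's foot within 2.5 mm of the bore's floor and 5 mm of the axis, gripped by the jaws with 8 to 24 N (all of step 2 and horizontal distance between tuner and collet below 0.005 m and angle between tuner's own z axis and vertical below 0.08 rad and linear speed of tuner below 0.02 m/s); the robot touches nothing.
It fails at once if the collet is overtightened, or the stem is forced on the bore's rim or wall, with more than 24 N (contact force between anvil and tuner above 24 N).
It fails at once if the stem is pressed on the bore's floor with more than 25 N (contact force between socket and tuner above 25 N).
It fails at once if the gecko, capo, harmonica or slide is moved more than 20 mm (distance of any of gecko, capo, harmonica, slide from where it was at the start of the episode above 0.02 m).
It also fails if it takes over 61 s, if anything falls off the work surface, if the arm or the gripper's body presses on something with over 40 N, if the wrist force passes 120 N, or if a joint passes its speed limit or range.

## Working session

There is one attempt and no reset: what is moved stays moved. The work goes in short steps, Python scripts to look and compute and a shell command to move; the robot and the scene stay as the last step left them, time stands still between calls to the robot, and variables do not carry over. Pictures are saved under pics/ and viewed, at most 10 in all, crops included, and the job is handed in when it is done.

```bash
mkdir -p pics; cat > h.py <<'E'
import numpy as np, cv2
from bench import manip
def world(cam,c):
    T=np.array(manip.calibration(cam)["extrinsics"]); return (T@np.append(c,1))[:3]
def pix(cam,p):
    C=manip.calibration(cam);T=np.linalg.inv(np.array(C["extrinsics"]));q=T@np.append(p,1);u=np.array(C["intrinsics"])@q[:3];return u[:2]/u[2]
def plane(cam,uv,z):
    C=manip.calibration(cam);T=np.array(C["extrinsics"]);d=T[:3,:3]@np.linalg.inv(np.array(C["intrinsics"]))@np.array([uv[0],uv[1],1.]);o=T[:3,3]
    return o+d*(z-o[2])/d[2]
def save(cam,name,crop=None,s=1):
    im=manip.snapshot(cam)[:,:,::-1]
    if crop: x0,y0,x1,y1=crop; im=im[y0:y1,x0:x1]
    cv2.imwrite('pics/'+name,cv2.resize(im,None,fx=s,fy=s,interpolation=cv2.INTER_CUBIC))
E
python3 - <<'E'
from h import *
ims=[]
for c in ("side","top"):
    save(c,c+'0.png')
    print(c,np.round(manip.calibration(c)["extrinsics"],3).tolist(),np.round(manip.calibration(c)["intrinsics"],0).tolist())
    for n in ("tuner","head","collet","bore_mouth","nut_grip","organiser","gecko","capo"):
        for r in manip.spot_point(n,c)[:4]:
            w=world(c,r["centre"]); print(n,round(r["confidence"],2),w.round(3),pix(c,w).round())
s=manip.read_state();print(s["clock"],s["position"],s["tcp_rot"],s["contact_force"],s["wrist_torque"],s["gripper_width"])
E
```

```text
side [[0.742, -0.383, 0.549, -0.075], [-0.67, -0.419, 0.613, -0.664], [-0.005, -0.823, -0.568, 0.68], [0.0, 0.0, 0.0, 1.0]] [[464.0, 0.0, 315.0], [0.0, 464.0, 196.0], [0.0, 0.0, 1.0]]
tuner 0.88 [ 0.302 -0.308 -0.   ] [341. 348.]
tuner 0.65 [ 0.426 -0.218  0.025] [354. 276.]
tuner 0.61 [ 0.255 -0.25   0.001] [299. 342.]
tuner 0.6 [ 0.316 -0.214  0.   ] [311. 313.]
head 0.91 [ 0.304 -0.309  0.076] [343. 319.]
head 0.85 [ 0.316 -0.216  0.078] [311. 284.]
head 0.71 [ 0.257 -0.248  0.084] [298. 309.]
head 0.66 [ 0.708 -0.007  0.001] [370. 190.]
collet 0.78 [0.556 0.185 0.002] [279. 181.]
bore_mouth 0.64 [0.549 0.182 0.046] [277. 169.]
nut_grip 0.6 [0.459 0.006 0.001] [294. 227.]
nut_grip 0.53 [0.556 0.181 0.06 ] [279. 164.]
organiser 0.93 [ 0.501 -0.203  0.006] [372. 263.]
gecko 0.95 [ 0.709 -0.007 -0.002] [370. 191.]
capo 0.78 [0.462 0.01  0.002] [294. 226.]
capo 0.68 [0.556 0.18  0.005] [280. 181.]
top [[-0.009, -0.994, 0.11, 0.371], [-1.0, 0.01, 0.015, -0.033], [-0.016, -0.11, -0.994, 1.184], [0.0, 0.0, 0.0, 1.0]] [[419.0, 0.0, 327.0], [0.0, 419.0, 199.0], [0.0, 0.0, 1.0]]
tuner 0.66 
[... 223 characters left out ...]
 [ 0.426 -0.217  0.101] [405. 223.]
head 0.42 [ 0.312 -0.215  0.08 ] [404. 267.]
head 0.42 [ 0.258 -0.247  0.077] [417. 288.]
collet 0.69 [ 0.551  0.179 -0.003] [259. 183.]
bore_mouth 0.57 [0.557 0.181 0.045] [256. 178.]
nut_grip 0.57 [0.556 0.179 0.063] [255. 177.]
organiser 0.55 [ 0.497 -0.206 -0.001] [394. 199.]
organiser 0.54 [0.555 0.182 0.022] [257. 180.]
organiser 0.47 [ 0.46   0.006 -0.002] [319. 214.]
gecko 0.66 [ 0.707 -0.01   0.002] [324. 128.]
capo 0.77 [ 0.458  0.006 -0.003] [320. 214.]
0.9 [0.12653459 0.56091498 0.17646156] [1.10696360e-01 9.93854273e-01 1.01211230e-05 2.09462629e-05] [-0.99270977  0.22512273 -0.5248787 ] [ 0.05667281  0.04137634 -0.00651464] 0.0936761606327323
```

View pics/side0.png

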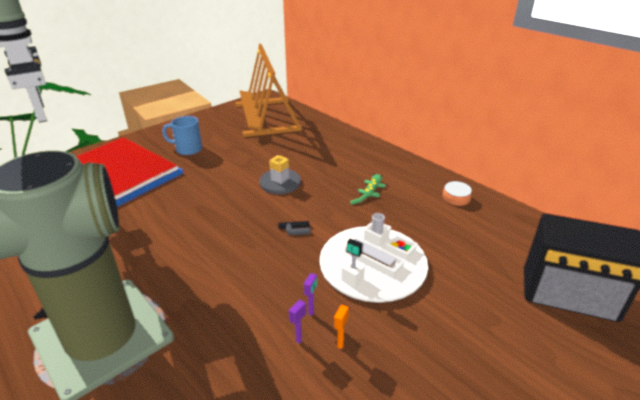

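```bash
python3 - <<'E'
import cv2,numpy as np
t=cv2.imread('pics/top0.png');s=cv2.imread('pics/side0.png')
A=cv2.resize(t[170:300,350:450],(400,520),interpolation=3)
A2=cv2.resize(t[140:220,210:310],(400,320),interpolation=3)
B=cv2.resize(s[120:200,230:330],(400,320),interpolation=3)
out=np.zeros((600,800,3),np.uint8);out[:520,:400]=A;out[:280,400:]=A2[20:300];out[280:,400:]=B
cv2.imwrite('pics/crop1.png',out)
B=cv2.resize(s[200:360,280:440],(600,600),interpolation=3);cv2.imwrite('pics/crop2.png',B)
E
```

```text
(no output)
```

View pics/crop1.png

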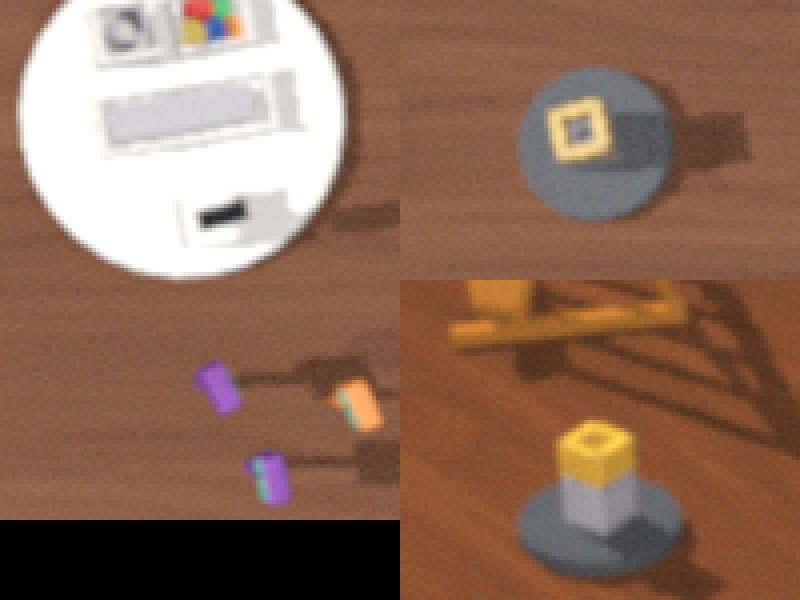

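View pics/crop2.png

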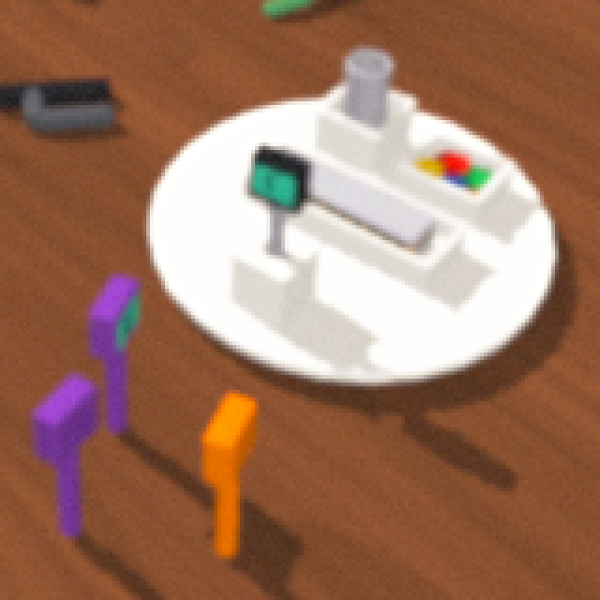

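The tuner-shaped things in the side view are two purple ones at (311,284) and (298,309), an orange one at (343,319), and a black one in the white organiser's socket at (354,248). The black one is meant: it is black with a green screen and stands in the socket, and the enlarged crop confirms it. The mount with the brass nut is at (279,165) in the side view and (256,178) in the top view. Head and nut yaw both look to be about +0.15 rad.

I'll move above the tuner first.

```bash
python3 -m creep '{"xyz":[[0.025,-0.034,0.005],[0.025,-0.034,0.005],[0.025,-0.034,0.005],[0.025,-0.034,0.005],[0.025,-0.033,0],[0.025,-0.033,0],[0.025,-0.033,0],[0.025,-0.033,0]],"twist":[[0,0,-0.15],[0,0,-0.15],[0,0,-0.15],[0,0,-0.15],[0,0,-0.15],[0,0,-0.15],[0,0,-0.15],[0,0,-0.15]],"fingers":[1,1,1,1,1,1,1,1]}'
python3 -m creep '{"xyz":[[0.025,-0.04,0],[0.025,-0.04,0],[0.025,-0.04,0],[0.025,-0.04,0],[0,-0.04,0],[0,-0.04,0],[0,-0.04,0]],"twist":[[0,0,0],[0,0,0],[0,0,0],[0,0,0],[0,0,0],[0,0,0],[0,0,0]],"fingers":[1,1,1,1,1,1,1]}'
python3 - <<'E'
from h import *
from scipy.spatial.transform import Rotation as R
s=manip.read_state();print(s["clock"],s["position"],R.from_quat(s["tcp_rot"]).as_matrix()[:,1],s["qpos"])
for c in("side","top"):
    manip.snapshot(c)
    for n in("head","tuner"):
        for r in manip.spot_point(n,c)[:5]:
            w=world(c,r["centre"])
            if w[0]>.38 and w[1]<-.1: print(c,n,round(r["confidence"],2),w.round(4))
        if n=="tuner":
          for r in manip.silhouettes(n,c):
            y,x=np.nonzero(r["pixels"]);
            if abs(x.mean()-(355 if c=="side" else 402))<12 and (c=="side")*30+220<y.mean()+8: print(c,"sil",round(r["confidence"],2),len(x),x.min(),x.max(),y.min(),y.max(),plane(c,(x.mean(),y.mean()),.1).round(4))
# organiser yaw from harmonica
im=cv2.imread('pics/top0.png')
k=(im.max(2)<70)
k[:215]=0;k[:,:390]=0;k[232:]=0;k[:,420:]=0
y,x=np.nonzero(k);print(len(x),x.min(),x.max(),y.min(),y.max());P=[plane("top",(a,b),.114)[:2] for a,b in zip(x,y)];P=np.array(P);r=cv2.minAreaRect(P.astype(np.float32)*1000);print(r,P.mean(0))
b=(im[:,:,2]>170)&(im[:,:,0]<140)&(im[:,:,1]>130);b[:150]=0;b[205:]=0;b[:,:230]=0;b[:,290:]=0
y,x=np.nonzero(b);P=np.array([plane("top",(a,c),.072)[:2] for a,c in zip(x,y)]);print(cv2.minAreaRect(P.astype(np.float32)*1000),P.mean(0))
E
```

```text
clock: 1.9
position: [0.3273, 0.2918, 0.1967]
tcp_rot: [0.654, 0.756, 0.0, 0.0]
contact_force: [-0.5, -0.4, -0.1]
gripper_width: 0.0943
grip_force: 0.0
clock: 2.78
position: [0.4265, 0.0116, 0.1967]
tcp_rot: [0.653, 0.758, 0.0, 0.0]
contact_force: [0.5, -0.3, 0.3]
gripper_width: 0.0938
grip_force: 0.0
2.775 [0.42652072 0.01157066 0.19665536] [9.88927027e-01 1.48401240e-01 6.38164551e-04] [-1.76312743e-01 -1.38788649e-01  1.85569523e+00  9.00795144e-06
  1.42401560e+00 -3.25265438e-01]
side head 0.6 [ 0.425  -0.213   0.1016]
side tuner 0.84 [ 0.4208 -0.2172  0.0273]
side sil 0.55 312 347 363 238 268 [ 0.4202 -0.222   0.1   ]
top head 0.53 [ 0.4262 -0.2172  0.104 ]
top tuner 0.54 [ 0.4275 -0.2152  0.023 ]
top sil 0.65 43 400 410 221 226 [ 0.4244 -0.2183  0.1   ]
top sil 0.47 81 399 408 260 272 [ 0.3159 -0.2113  0.1   ]
19 401 410 222 225
((423.3553771972656, -216.28945922851562), (4.799898624420166, 24.236324310302734), 17.831439971923828) [ 0.42369    -0.21623066]
((554.2198486328125, 179.571044921875), (39.19984817504883, 39.75404357910156), 13.598896026611328) [0.55543632 0.1793385 ]
```

```bash
python3 -m creep '{"xyz":[[0,-0.0456,0],[0,-0.0456,0],[0,-0.0456,0],[0,-0.0456,0],[-0.001,-0.0456,0],[0,0,-0.028],[0,0,-0.028],[0,0,-0.028]],"twist":[[0,0,0],[0,0,0],[0,0,0],[0,0,0],[0,0,0],[0,0,0],[0,0,0],[0,0,0]],"fingers":[1,1,1,1,1,1,1,0.5]}'
python3 -m creep '{"xyz":[[0,0,-0.028],[0,0,0],[0,0,0],[0,0,0],[0,0,0],[0,0,0],[0,0,0]],"twist":[[0,0,0],[0,0,0],[0,0,0],[0,0,0],[0,0,0],[0,0,0],[0,0,0]],"fingers":[0,-0.3,-1,-1,-1,-1,-1]}'
```

```text
clock: 4.18
position: [0.426, -0.2143, 0.1116]
tcp_rot: [0.652, 0.758, 0.0, 0.0]
contact_force: [0.5, -0.2, 0.3]
gripper_width: 0.0876
grip_force: 0.0
clock: 5.05
position: [0.4256, -0.2152, 0.0847]
tcp_rot: [0.653, 0.758, 0.0, 0.0]
contact_force: [0.7, -0.1, -0.9]
gripper_width: 0.0174
grip_force: 0.0
```

```bash
python3 -m creep '{"xyz":[[0,0,0],[0,0,0],[0,0,0]],"twist":[[0,0,0],[0,0,0],[0,0,0]],"fingers":[-1,-1,-1]}'
```

```text
clock: 5.42
position: [0.4261, -0.2157, 0.0853]
tcp_rot: [0.653, 0.758, -0.0, 0.001]
contact_force: [-0.2, 0.4, 5.7]
gripper_width: 0.0005
grip_force: 2.7
```

```bash
python3 - <<'E'
from h import *
s=manip.snapshot("side")[:,:,::-1];t=manip.snapshot("top")[:,:,::-1]
A=cv2.resize(s[190:310,280:440],(800,600),interpolation=3)
cv2.imwrite('pics/c3.png',A)
for n in("head","tuner"):
    for r in manip.spot_point(n,"side")[:5]: print(n,round(r["confidence"],2),world("side",r["centre"]).round(4))
print(manip.read_state()["gripper_width"],manip.read_state()["grip_force"])
E
```

```text
head 0.7 [ 0.256  -0.2485  0.0812]
head 0.53 [ 0.3178 -0.2136  0.0799]
head 0.53 [ 0.3049 -0.3068  0.0715]
head 0.52 [ 0.4282 -0.2142  0.0983]
head 0.36 [ 0.7085 -0.0055 -0.0008]
tuner 0.83 [ 0.2998 -0.3066 -0.0035]
tuner 0.69 [ 0.2594 -0.2478 -0.0004]
tuner 0.59 [ 0.3128 -0.2149  0.001 ]
tuner 0.48 [ 0.424  -0.2161  0.0247]
0.0006126988889943365 2.6802611381936003
```

View pics/c3.png

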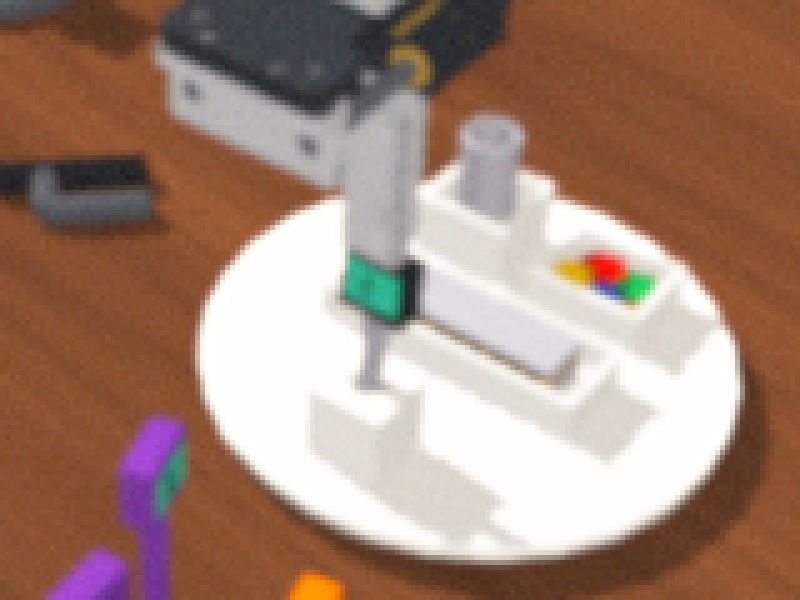

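```bash
python3 - <<'E'
from h import *
s=manip.read_state();p=s["position"];print(p,s["contact_force"],s["wrist_torque"])
for q in (p,p+[0,0,.03],[.4255,-.2165,.114],[.4255,-.2165,.1],[.4255,-.2165,.052],[.4255,-.2165,.086]): print(np.round(q,3),pix("side",q).round(1),pix("top",q).round(1))
print(plane("side",(355,242),.085), plane("side",(354,268),.052))
t=manip.snapshot("top")[:,:,::-1]; cv2.imwrite('pics/c4.png',cv2.resize(t[170:270,350:450],(600,600),interpolation=3))
E
```

```text
[ 0.42609582 -0.21566114  0.08531762] [-1.11259788  0.87857362  5.05852079] [-0.0485211   0.1229097   0.02155769]
[ 0.426 -0.216  0.085] [353.9 253.2] [403.4 223. ]
[ 0.426 -0.216  0.115] [354.6 241.2] [405.3 222.4]
[ 0.426 -0.216  0.114] [354.7 242.1] [405.6 222.7]
[ 0.426 -0.216  0.1  ] [354.4 247.7] [404.6 222.9]
[ 0.426 -0.216  0.052] [353.3 266.4] [401.6 223.9]
[ 0.426 -0.216  0.086] [354.  253.3] [403.7 223.2]
[ 0.45177319 -0.19383335  0.085     ] [ 0.42328066 -0.22056607  0.052     ]
```

View pics/c4.png

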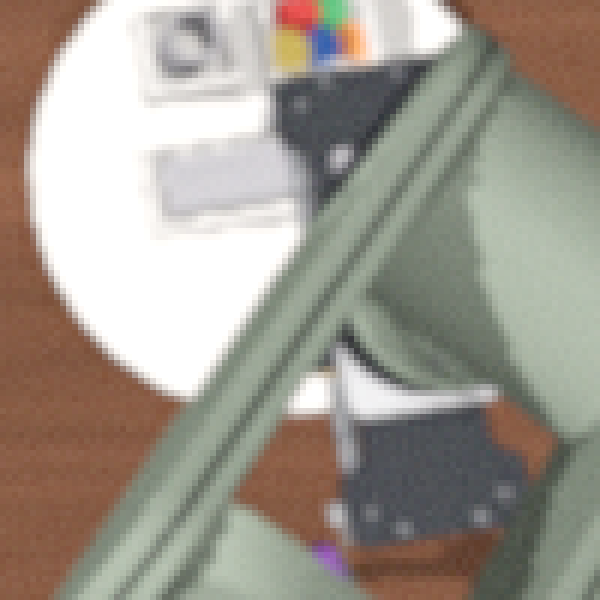

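```bash
python3 -m creep '{"xyz":[[0,0,0],[0,0,0],[0,0,0],[0,0,0],[0,0,0],[0,0,0]],"twist":[[0,0,0],[0,0,0],[0,0,0],[0,0,0],[0,0,0],[0,0,0]],"fingers":[-0.3,0.3,0.3,0.3,0.3,0.3]}'; python3 - <<'E'
from h import *
p0=np.array([.1265,.5609,.1765]);d=np.array([.22,.976,0])
for k in(-.055,-.047,0,.047): print("start finger",pix("side",p0+k*d).round(1))
s=manip.read_state();p=s["position"];print(p,s["gripper_width"],s["contact_force"],s["wrist_torque"])
d=np.array([.989,.148,0]);w=s["gripper_width"]/2
for k in(-w,0,w): print("now",pix("side",p+k*d).round(1))
im=manip.snapshot("side")[:,:,::-1]
A=cv2.resize(im[200:280,300:400],(600,480),interpolation=3)
s0=cv2.imread('pics/side0.png')[70:130,0:80]
B=cv2.resize(s0,(160,120),interpolation=3)
out=np.zeros((600,600,3),np.uint8);out[:480]=A;out[480:,:160]=B;cv2.imwrite('pics/c5.png',out)
for n in("head","tuner"):
    for r in manip.spot_point(n,"side")[:5]: print(n,round(r["confidence"],2),world("side",r["centre"]).round(4))
E
```

```text
clock: 6.42
position: [0.425, -0.2147, 0.0838]
tcp_rot: [0.653, 0.758, -0.0, -0.001]
contact_force: [0.4, -0.1, -0.6]
gripper_width: 0.0568
grip_force: 0.0
start finger [ 46.5 133.7]
start finger [ 46.3 132.4]
start finger [ 44.9 124.9]
start finger [ 43.5 117.9]
[ 0.42499998 -0.2146818   0.08382917] 0.05683999743498047 [ 0.39423053 -0.14166056 -0.56686626] [-0.05463825  0.0362562   0.0359896 ]
now [344.3 261.7]
now [353.1 253.8]
now [361.6 246.2]
head 0.84 [ 0.3075 -0.3065  0.0713]
head 0.79 [ 0.259  -0.246   0.0809]
head 0.75 [ 0.4147 -0.2166  0.102 ]
head 0.58 [ 0.3164 -0.212   0.08  ]
tuner 0.74 [ 3.049e-01 -3.070e-01 -2.000e-04]
tuner 0.72 [ 2.552e-01 -2.468e-01 -1.000e-04]
tuner 0.68 [ 0.3144 -0.2152 -0.0006]
tuner 0.58 [0.5519 0.1767 0.0016]
```

View pics/c5.png

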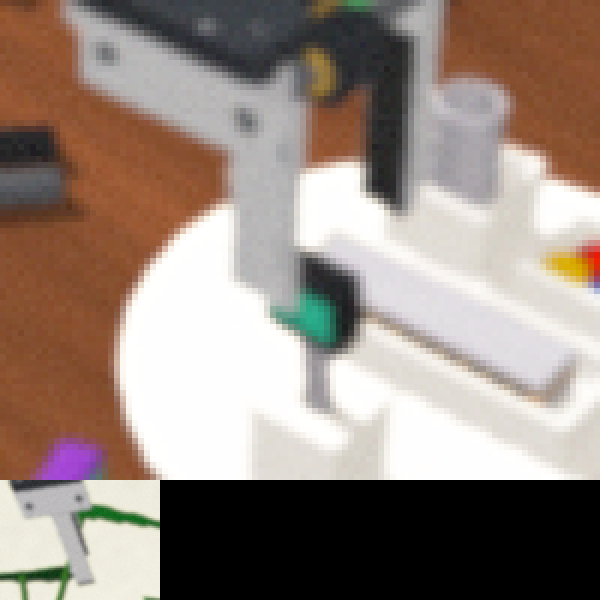

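The side view shows the near fingertip at (344,250), but the reported TCP puts it at (344,262). So the real fingertips sit about 28 mm above the reported TCP, and they closed on top of the head instead of around it. The head is undisturbed, at about (354,252). I'll lower the opened fingers by 28 mm, which stays clear of the socket block either way, and close again.

```bash
python3 -m creep '{"xyz":[[0,-0.001,-0.014],[0,0,-0.014],[0,0,0],[0,0,0],[0,0,0],[0,0,0],[0,0,0]],"twist":[[0,0,0],[0,0,0],[0,0,0],[0,0,0],[0,0,0],[0,0,0],[0,0,0]],"fingers":[0.3,0.3,0,-1,-1,-1,-1]}'; python3 - <<'E'
from h import *
s=manip.read_state();print(s["position"],s["gripper_width"],s["grip_force"],s["wrist_torque"])
im=manip.snapshot("side")[:,:,::-1]
cv2.imwrite('pics/c6.png',cv2.resize(im[200:280,300:400],(600,480),interpolation=3))
E
```

```text
clock: 7.45
position: [0.4257, -0.2162, 0.0568]
tcp_rot: [0.653, 0.758, 0.0, 0.0]
contact_force: [0.5, 0.9, 0.5]
gripper_width: 0.0145
grip_force: 0.0
[ 0.42572931 -0.21623491  0.05675762] 0.014480661002197213 0.011169956414960325 [-0.12552314  0.05054225 -0.00877316]
```

View pics/c6.png

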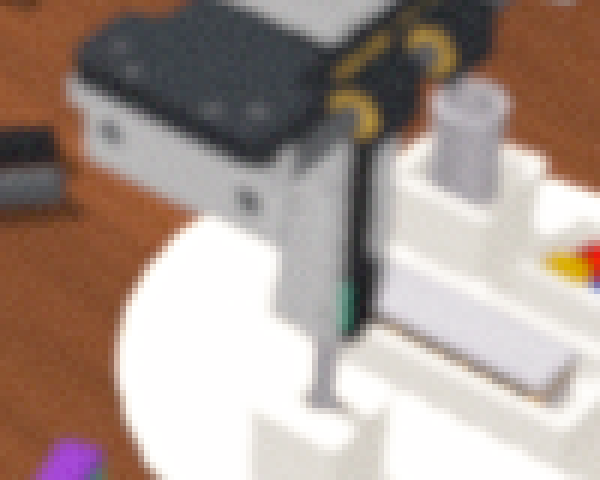

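The fingers now straddle the head: the fingertip is at about (351,255) and the stem still stands in the socket at (354,267). I'll finish closing and lift.

```bash
python3 -m creep '{"xyz":[[0,0,0],[0,0,0],[0,0,0.005],[0,0,0.015],[0,0,0.02],[0,0,0.02],[0,0,0.02],[0,0,0]],"twist":[[0,0,0],[0,0,0],[0,0,0],[0,0,0],[0,0,0],[0,0,0],[0,0,0],[0,0,0]],"fingers":[-1,-1,-1,-1,-1,-1,-1,-1]}'; python3 - <<'E'
from h import *
s=manip.read_state();print(s["position"],s["gripper_width"],s["grip_force"],s["wrist_torque"])
for c in("side","top"):
  manip.snapshot(c)
  for n in("head","tuner"):
    for r in manip.spot_point(n,c)[:5]:
        w=world(c,r["centre"])
        if w[0]>.37 and w[1]<0: print(c,n,round(r["confidence"],2),w.round(4))
E
```

```text
clock: 8.5
position: [0.4271, -0.2173, 0.139]
tcp_rot: [0.652, 0.758, 0.0, 0.003]
contact_force: [0.2, -0.4, -0.5]
gripper_width: 0.014
grip_force: 30.0
[ 0.42710539 -0.21726417  0.13900131] 0.01398397422813455 29.99928116798401 [-0.03815356  0.02899544 -0.02780542]
side head 0.58 [ 0.4255 -0.216   0.1825]
```

```bash
python3 -m creep '{"xyz":[[0.006,0.018,0],[0.011,0.035,0],[0.011,0.035,0],[0.011,0.035,0],[0.011,0.035,0],[0.011,0.035,0],[0.011,0.035,0],[0.011,0.035,0]],"twist":[[0,0,-0.05],[0,0,-0.05],[0,0,-0.05],[0,0,-0.05],[0,0,-0.05],[0,0,-0.05],[0,0,-0.05],[0,0,-0.05]],"fingers":[-1,-1,-1,-1,-1,-1,-1,-1]}';python3 -m creep '{"xyz":[[0.011,0.035,0],[0.011,0.035,0],[0.011,0.034,0],[0.013,0.03,0],[0,0,0],[0,0,0]],"twist":[[0,0,-0.05],[0,0,0],[0,0,0],[0,0,0],[0,0,0],[0,0,0]],"fingers":[-1,-1,-1,-1,-1,-1]}'; python3 - <<'E'
from h import *
s=manip.read_state();print(s["position"],s["tcp_rot"],s["gripper_width"],s["grip_force"],s["contact_force"],s["wrist_torque"])
for c in("side","top"):
  im=manip.snapshot(c)[:,:,::-1];cv2.imwrite('pics/%s7.png'%c,im)
  for n in("head","tuner","bore_mouth","nut_grip","collet"):
    for r in manip.spot_point(n,c)[:5]:
        w=world(c,r["centre"])
        if w[0]>.5 and w[1]>.1: print(c,n,round(r["confidence"],2),w.round(4))
A=cv2.resize(cv2.imread('pics/side7.png')[100:200,230:330],(600,600),interpolation=3);cv2.imwrite('pics/c7.png',A)
p=s["position"]
print(pix("side",p+[0,0,-.033]),pix("side",[.5552,.18,.072]),pix("side",[.5552,.18,0.012]))
E
```

```text
clock: 9.8
position: [0.5083, 0.0481, 0.1357]
tcp_rot: [0.791, 0.612, -0.001, -0.0]
contact_force: [-0.4, -0.5, -0.8]
gripper_width: 0.0143
grip_force: 30.0
clock: 10.55
position: [0.5537, 0.1804, 0.1355]
tcp_rot: [0.805, 0.593, -0.001, -0.0]
contact_force: [-0.2, 0.0, -1.3]
gripper_width: 0.0139
grip_force: 30.0
[0.5537146  0.18039338 0.13553166] [ 8.05079893e-01  5.93165433e-01 -1.04031535e-03 -2.30185089e-04] 0.013856956263876811 29.999296367168427 [-0.23442909  0.01696125 -1.32865705] [-0.03322932  0.04868083  0.03509946]
side head 0.54 [0.5541 0.182  0.1797]
side tuner 0.53 [0.5539 0.1816 0.1027]
side bore_mouth 0.85 [0.5552 0.1781 0.0442]
side nut_grip 0.75 [0.5545 0.1817 0.063 ]
side collet 0.92 [0.5556 0.1815 0.005 ]
side collet 0.69 [0.5532 0.1772 0.0453]
side collet 0.47 [ 0.5551  0.1822 -0.0009]
top head 0.51 [0.5585 0.1799 0.1797]
top tuner 0.4 [0.5578 0.1797 0.1024]
top tuner 0.16 [0.5513 0.1814 0.0225]
top bore_mouth 0.88 [0.5566 0.1817 0.046 ]
top nut_grip 0.7 [0.5528 0.1814 0.0677]
top collet 0.66 [ 0.5557  0.1793 -0.0018]
[277.59235083 149.56428673] [278.72582396 159.74189202] [279.82544565 179.16956711]
```

View pics/c7.png

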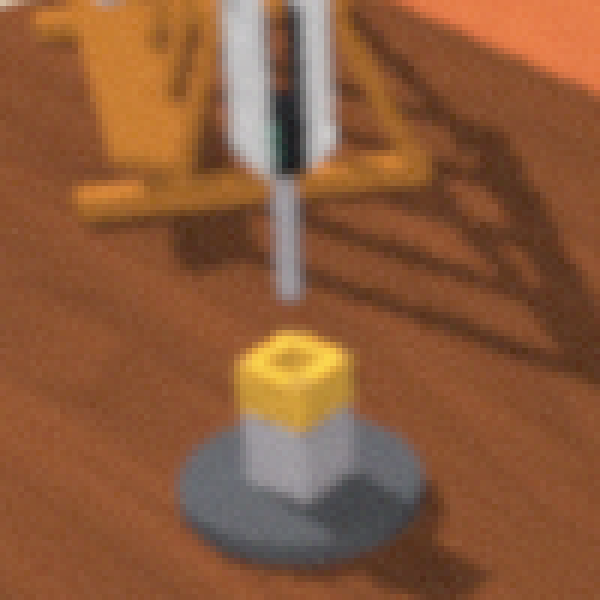

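```bash
python3 -m creep '{"xyz":[[0.0015,-0.0005,-0.01],[0,0,-0.015],[0,0,-0.015],[0,0,-0.006],[0,0,0]],"twist":[[0,0,0],[0,0,0],[0,0,0],[0,0,0],[0,0,0]],"fingers":[-1,-1,-1,-1,-1]}';python3 -m creep '{"xyz":[[0,0,-0.003],[0,0,-0.003],[0,0,-0.002]],"twist":[[0,0,0],[0,0,0],[0,0,0]],"fingers":[-1,-1,-1]}'
```

```text
clock: 11.78
position: [0.5553, 0.1803, 0.0894]
tcp_rot: [0.805, 0.593, -0.001, -0.0]
contact_force: [-0.2, -0.5, -0.8]
gripper_width: 0.0143
grip_force: 30.0
clock: 12.15
position: [0.5561, 0.1804, 0.0825]
tcp_rot: [0.805, 0.593, 0.0, 0.0]
contact_force: [0.0, 0.1, -1.7]
gripper_width: 0.0139
grip_force: 30.0
```

```bash
python3 -m creep '{"xyz":[[0,0,-0.002],[0,0,-0.002],[0,0,0]],"twist":[[0,0,0],[0,0,0],[0,0,0]],"fingers":[-1,-1,-1]}';python3 -m creep '{"xyz":[[0,0,-0.002],[0,0,-0.002],[0,0,0]],"twist":[[0,0,0],[0,0,0],[0,0,0]],"fingers":[-1,-1,-1]}'
```

```text
clock: 12.52
position: [0.5561, 0.1805, 0.0797]
tcp_rot: [0.805, 0.593, 0.0, 0.0]
contact_force: [-2.7, 0.3, 5.3]
gripper_width: 0.0141
grip_force: 30.0
clock: 12.9
position: [0.5568, 0.1807, 0.0791]
tcp_rot: [0.805, 0.593, 0.001, 0.0]
contact_force: [-5.7, -0.4, 18.1]
gripper_width: 0.0136
grip_force: 30.0
```

```bash
python3 -m creep '{"xyz":[[0,0,0.005],[-0.0025,0,0],[0,0,0]],"twist":[[0,0,0],[0,0,0],[0,0,0]],"fingers":[-1,-1,-1]}';python3 -m creep '{"xyz":[[0,0,-0.002],[0,0,-0.0015],[0,0,0]],"twist":[[0,0,0],[0,0,0],[0,0,0]],"fingers":[-1,-1,-1]}'
```

```text
clock: 13.28
position: [0.5529, 0.1804, 0.0787]
tcp_rot: [0.805, 0.593, -0.0, -0.0]
contact_force: [-0.2, 0.2, -2.1]
gripper_width: 0.0136
grip_force: 30.0
clock: 13.65
position: [0.5532, 0.1804, 0.0754]
tcp_rot: [0.805, 0.593, -0.0, -0.0]
contact_force: [-0.4, 0.1, -0.0]
gripper_width: 0.0136
grip_force: 30.0
```

```bash
python3 -m creep '{"xyz":[[0,0,-0.003],[0,0,-0.002],[0,0,0]],"twist":[[0,0,0],[0,0,0],[0,0,0]],"fingers":[-1,-1,-1]}'
```

```text
clock: 14.02
position: [0.5532, 0.1803, 0.0706]
tcp_rot: [0.805, 0.593, -0.0, -0.0]
contact_force: [-0.1, 0.8, -1.8]
gripper_width: 0.0137
grip_force: 30.0
```

```bash
python3 -m creep '{"xyz":[[0,0,-0.003],[0,0,-0.003],[0,0,-0.003],[0,0,-0.002],[0,0,0]],"twist":[[0,0,0],[0,0,0],[0,0,0],[0,0,0],[0,0,0]],"fingers":[-1,-1,-1,-1,-1]}'
```

```text
clock: 14.65
position: [0.5533, 0.1804, 0.0596]
tcp_rot: [0.805, 0.593, -0.0, -0.0]
contact_force: [0.5, -0.1, -1.3]
gripper_width: 0.0139
grip_force: 30.0
```

```bash
python3 -m creep '{"xyz":[[0,0,-0.0015],[0,0,-0.0015],[0,0,0]],"twist":[[0,0,0],[0,0,0],[0,0,0]],"fingers":[-1,-1,-1]}'
```

```text
clock: 15.02
position: [0.5534, 0.1804, 0.0568]
tcp_rot: [0.805, 0.593, -0.0, -0.0]
contact_force: [0.7, -0.5, -1.5]
gripper_width: 0.0136
grip_force: 30.0
```

```bash
python3 -m creep '{"xyz":[[0,0,-0.0015],[0,0,-0.001],[0,0,0]],"twist":[[0,0,0],[0,0,0],[0,0,0]],"fingers":[-1,-1,-1]}'
```

```text
clock: 15.4
position: [0.5534, 0.1804, 0.0543]
tcp_rot: [0.805, 0.593, -0.0, -0.0]
contact_force: [-0.6, 0.6, -1.4]
gripper_width: 0.0142
grip_force: 30.0
```

```bash
python3 -m creep '{"xyz":[[0,0,-0.001],[0,0,0]],"twist":[[0,0,0],[0,0,0]],"fingers":[-1,-1]}'
```

```text
clock: 15.65
position: [0.5534, 0.1804, 0.0534]
tcp_rot: [0.805, 0.593, -0.0, -0.0]
contact_force: [0.1, -0.4, -2.6]
gripper_width: 0.0138
grip_force: 30.0
```

```bash
python3 -m creep '{"xyz":[[0,0,-0.001],[0,0,0]],"twist":[[0,0,0],[0,0,0]],"fingers":[-1,-1]}'
```

```text
clock: 15.9
position: [0.5537, 0.1805, 0.0527]
tcp_rot: [0.805, 0.593, 0.0, 0.0]
contact_force: [-0.0, -0.2, 0.9]
gripper_width: 0.0139
grip_force: 30.0
```

```bash
python3 -m creep '{"xyz":[[0,0,-0.0008],[0,0,0]],"twist":[[0,0,0],[0,0,0]],"fingers":[-1,-1]}'
```

```text
clock: 16.15
position: [0.5538, 0.1805, 0.0526]
tcp_rot: [0.805, 0.593, 0.0, 0.0]
contact_force: [-0.9, 0.7, 5.1]
gripper_width: 0.0137
grip_force: 30.0
```

The stem is on the floor: TCP z stops at 0.0526 with about 5 N. I'll release and fit the nut's yaw from the unobstructed first pictures.

```bash
python3 -m creep '{"xyz":[[0,0,0.0007],[0,0,0],[0,0,0],[0,0,0],[0,0,0],[0,0,0]],"twist":[[0,0,0],[0,0,0],[0,0,0],[0,0,0],[0,0,0],[0,0,0]],"fingers":[-0.6,0.2,0.8,0.8,0.8,0.8]}'; python3 - <<'E'
from h import *
from scipy.optimize import minimize
M={}
for c,(x0,y0,x1,y1) in {"side":(262,148,296,180),"top":(240,160,272,196)}.items():
    im=cv2.imread('pics/%s0.png'%c)[y0:y1,x0:x1].astype(int)
    b,g,r=im[:,:,0],im[:,:,1],im[:,:,2]
    m=((r>140)&(g>100)&(g>.62*r)&(b<.75*r)).astype(np.uint8)
    n,l,st,_=cv2.connectedComponentsWithStats(m);k=1+st[1:,4].argmax();h=cv2.findContours((l==k).astype(np.uint8),0,2)[0][0]
    m=np.zeros_like(m);cv2.drawContours(m,[h],-1,1,-1);M[c]=(m.astype(float),x0,y0);print(c,m.sum())
P={}
def ren(c,yaw,du,dv):
    m,x0,y0=M[c];S=8
    a=np.array([[i,j] for i in(-18,18) for j in(-18,18)])/1000;R=np.array([[np.cos(yaw),-np.sin(yaw)],[np.sin(yaw),np.cos(yaw)]])
    q=[pix(c,[.5537+x,.1805+y,z]) for x,y in a@R.T for z in(.048,.072)]
    q=(np.array(q)-[x0,y0]+[du+.5,dv+.5])*S
    i=np.zeros((m.shape[0]*S,m.shape[1]*S),np.float32);cv2.fillConvexPoly(i,cv2.convexHull(q.astype(np.int32)),1)
    return cv2.resize(i,m.shape[::-1],interpolation=cv2.INTER_AREA)
for c in M:
    res=[]
    for y in np.arange(-.75,.8,.05):
        f=lambda p:((ren(c,y,*p)-M[c][0])**2).sum()
        best=min((minimize(f,[a,b],method='Nelder-Mead',options=dict(initial_simplex=[[a,b],[a+.7,b],[a,b+.7]],maxiter=40)) for a in(-.5,.8) for b in (-.5,.8)),key=lambda o:o.fun)
        res.append((round(best.fun,1),round(y,2),best.x.round(1).tolist()))
    print(c,sorted(res)[:6])
s=manip.read_state();print(s["position"],s["gripper_width"])
manip.snapshot("side")
for n in("head","tuner"):
    for r in manip.spot_point(n,"side")[:6]:
        w=world("side",r["centre"])
        if w[0]>.5 and w[1]>.1: print(n,round(r["confidence"],2),w.round(4))
E
```

```text
clock: 16.9
position: [0.5535, 0.1804, 0.0523]
tcp_rot: [0.805, 0.593, -0.0, -0.0]
contact_force: [-0.1, 0.4, 0.5]
gripper_width: 0.0655
grip_force: 0.0
side 285
top 214Traceback (most recent call last):
  File "<stdin>", line 22, in <module>
  File "<stdin>", line 22, in <genexpr>
    res = _minimize_neldermead(fun, x0, args, callback, bounds=bounds,
                               **options)
    fsim[j] = func(sim[j])
              ~~~~^^^^^^^^
    fx = function(np.copy(x), *(wrapper_args + args))
  File "<stdin>", line 21, in <lambda>
  File "<stdin>", line 14, in ren
  File "h.py", line 6, in pix
    C=manip.calibration(cam);T=np.linalg.inv(np.array(C["extrinsics"]));q=T@np.append(p,1);u=np.array(C["intrinsics"])@q[:3];return u[:2]/u[2]
ValueError: time passes only in moves, steps and waits
```

```bash
sed -i 's/^from bench import manip/from bench import manip\nimport functools\ncal=functools.lru_cache(None)(lambda c:manip.calibration(c))/; s/manip\.calibration(cam)/cal(cam)/g' h.py; python3 - <<'E'
from h import *
from scipy.optimize import minimize
M={}
for c,(x0,y0,x1,y1) in {"side":(262,148,296,180),"top":(240,160,272,196)}.items():
    im=cv2.imread('pics/%s0.png'%c)[y0:y1,x0:x1].astype(int)
    b,g,r=im[:,:,0],im[:,:,1],im[:,:,2]
    m=((r>140)&(g>100)&(g>.62*r)&(b<.75*r)).astype(np.uint8)
    n,l,st,_=cv2.connectedComponentsWithStats(m);k=1+st[1:,4].argmax();h=cv2.findContours((l==k).astype(np.uint8),0,2)[0][0]
    m=np.zeros_like(m);cv2.drawContours(m,[h],-1,1,-1);M[c]=(m.astype(float),x0,y0);print(c,m.sum())
def ren(c,yaw,du,dv,s=1):
    m,x0,y0=M[c];S=8
    a=np.array([[i,j] for i in(-18,18) for j in(-18,18)])/1000;R=np.array([[np.cos(yaw),-np.sin(yaw)],[np.sin(yaw),np.cos(yaw)]])
    q=np.array([pix(c,[.5537+x,.1805+y,z]) for x,y in a@R.T for z in(.048,.072)])
    q=((q-q.mean(0))*s+q.mean(0)-[x0,y0]+[du+.5,dv+.5])*S
    i=np.zeros((m.shape[0]*S,m.shape[1]*S),np.float32);cv2.fillConvexPoly(i,cv2.convexHull(q.round().astype(np.int32)),1)
    return cv2.resize(i,m.shape[::-1],interpolation=cv2.INTER_AREA)
for c in M:
    res=[]
    for y in np.arange(-.75,.8,.05):
        f=lambda p:((ren(c,y,*p)-M[c][0])**2).sum()
        best=min((minimize(f,[a,b,1],method='Nelder-Mead',options=dict(initial_simplex=[[a,b,1],[a+.7,b,1],[a,b+.7,1],[a,b,1.05]],maxiter=50)) for a in(-.5,.8) for b in (-.5,.8)),key=lambda o:o.fun)
        res.append((round(best.fun,1),round(y,2),best.x.round(2).tolist()))
    print(c,sorted(res)[:6])
manip.snapshot("side")
for n in("head","tuner"):
    for r in manip.spot_point(n,"side")[:6]:
        w=world("side",r["centre"])
        if w[0]>.5 and w[1]>.1: print(n,round(r["confidence"],2),w.round(4))
E
```

```text
side 285
top 214
side [(np.float64(9.1), np.float64(0.25), [0.08, -1.09, 1.06]), (np.float64(9.3), np.float64(0.3), [0.06, -1.05, 1.05]), (np.float64(9.8), np.float64(0.2), [0.01, -1.08, 1.05]), (np.float64(10.2), np.float64(0.35), [0.05, -1.03, 1.06]), (np.float64(11.1), np.float64(0.15), [0.01, -1.07, 1.05]), (np.float64(12.0), np.float64(0.4), [0.11, -1.08, 1.07])]
top [(np.float64(7.4), np.float64(0.2), [-0.11, -0.79, 0.99]), (np.float64(7.6), np.float64(0.25), [-0.12, -0.74, 0.99]), (np.float64(9.5), np.float64(0.15), [-0.04, -0.8, 0.99]), (np.float64(10.0), np.float64(0.3), [-0.05, -0.7, 0.99]), (np.float64(12.9), np.float64(0.1), [0.01, -0.66, 0.99]), (np.float64(13.7), np.float64(0.35), [-0.08, -0.71, 1.0])]
head 0.5 [0.5511 0.1835 0.0977]
tuner 0.74 [0.5525 0.1819 0.064 ]
```

```bash
python3 -m creep '{"xyz":[[0,0,0],[0,0,0],[0,0,0],[0,0,-0.009],[0,0,-0.009],[0,0,-0.009],[0,0,0],[0,0,0]],"twist":[[0,0,0.177],[0,0,0.177],[0,0,0.176],[0,0,0],[0,0,0],[0,0,0],[0,0,0],[0,0,0]],"fingers":[0.8,0.8,0.8,0.6,0.4,0.2,0,-0.1]}'; python3 - <<'E'
from h import *
from scipy.spatial.transform import Rotation as R
s=manip.read_state();print(s["position"],s["contact_force"],s["wrist_torque"],R.from_quat(s["tcp_rot"]).as_matrix()[:,1],s["qpos"])
im=manip.snapshot("side")[:,:,::-1]
cv2.imwrite('pics/c8.png',cv2.resize(im[100:200,230:330],(600,600),interpolation=3))
E
```

```text
clock: 18.05
position: [0.5536, 0.1804, 0.0253]
tcp_rot: [0.622, 0.783, 0.0, 0.0]
contact_force: [0.6, -0.2, 0.7]
gripper_width: 0.0434
grip_force: 0.0
[0.55360776 0.18042214 0.02531954] [ 0.55920645 -0.23429406  0.69284841] [-0.03457408  0.09175246  0.03457613] [9.73989207e-01 2.26594402e-01 4.40284005e-05] [ 1.66449587e-01  3.86217169e-01  1.64930666e+00  1.71720378e-05
  1.10602567e+00 -6.21378163e-02]
```

View pics/c8.png

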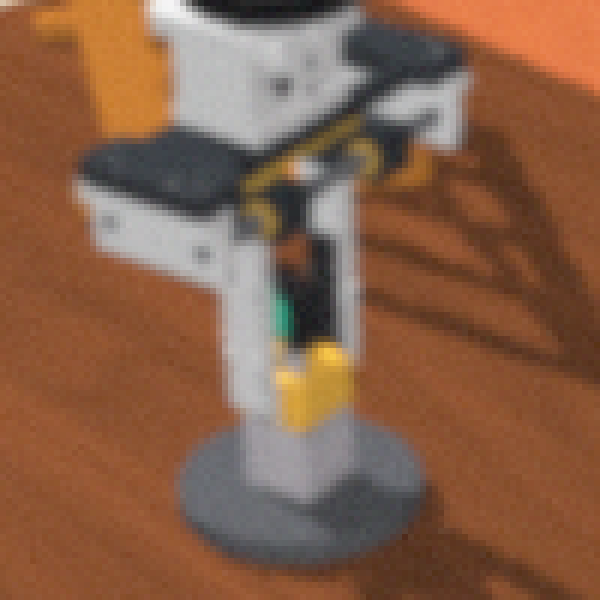

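The fingers straddle the nut (about (279,165) in the side view) with the head between them and the tips around the nut's lower edge. I'll close on the nut.

```bash
python3 -m creep '{"xyz":[[0,0,0],[0,0,0],[0,0,0],[0,0,0]],"twist":[[0,0,0],[0,0,0],[0,0,0],[0,0,0]],"fingers":[-0.4,-1,-1,-1]}'; python3 - <<'E'
from h import *
s=manip.read_state();print(s["position"],s["gripper_width"],s["contact_force"],s["wrist_torque"],s["qpos"][5])
for k in(-.020,-.032):
  for z in (.048,.052,.056): print(k,z,pix("side",s["position"]*[1,1,0]+np.array([.974,.2266,0])*k+[0,0,z]).round(1))
E
```

```text
clock: 18.6
position: [0.5539, 0.1805, 0.0258]
tcp_rot: [0.622, 0.783, 0.0, 0.0]
contact_force: [0.2, 0.5, 1.0]
gripper_width: 0.0355
grip_force: 30.0
[0.55393261 0.18051387 0.02576832] 0.0354688087208343 [0.22348168 0.49419846 1.04956731] [-0.0670361  -0.0026545  -0.17819343] -0.06236853051810386
-0.02 0.048 [273.9 171. ]
-0.02 0.052 [273.8 169.7]
-0.02 0.056 [273.7 168.4]
-0.032 0.048 [271. 173.]
-0.032 0.052 [270.9 171.7]
-0.032 0.056 [270.8 170.4]
```

```bash
cat > r.py <<'E'
from h import *
s=manip.read_state();q=s["tcp_rot"];print(round(s["clock"],2),"yaw",round(2*np.arctan2(q[1],q[0])-np.pi/2,4),"Mz",round(s["wrist_torque"][2],3),"F",s["contact_force"].round(1),"w",round(s["gripper_width"],4),s["position"].round(4))
E
for i in 1; do python3 -m creep '{"xyz":[[0,0,0],[0,0,0]],"twist":[[0,0,-0.05],[0,0,-0.05]],"fingers":[-1,-1]}' >/dev/null; python3 r.py; done
python3 -m creep '{"xyz":[[0,0,0]],"twist":[[0,0,-0.05]],"fingers":[-1]}'>/dev/null; python3 r.py
python3 -m creep '{"xyz":[[0,0,0]],"twist":[[0,0,-0.05]],"fingers":[-1]}'>/dev/null; python3 r.py
python3 -m creep '{"xyz":[[0,0,0]],"twist":[[0,0,-0.05]],"fingers":[-1]}'>/dev/null; python3 r.py
```

```text
18.85 yaw 0.1289 Mz 0.351 F [ 0.3 -0.6  1.9] w 0.0359 [0.5539 0.1805 0.0258]
18.98 yaw 0.079 Mz 0.31 F [ 0.5 -0.2  2. ] w 0.0355 [0.5539 0.1805 0.0258]
19.1 yaw 0.029 Mz 0.3 F [-0.8  0.6  2.5] w 0.0357 [0.5539 0.1805 0.0258]
19.23 yaw -0.021 Mz 0.281 F [-0.3 -0.6  1.8] w 0.0355 [0.5538 0.1805 0.0258]
```

```bash
python3 -m creep '{"xyz":[[0,0,0]],"twist":[[0,0,-0.05]],"fingers":[-1]}'>/dev/null; python3 r.py
python3 -m creep '{"xyz":[[0,0,0]],"twist":[[0,0,-0.05]],"fingers":[-1]}'>/dev/null; python3 r.py
python3 -m creep '{"xyz":[[0,0,0]],"twist":[[0,0,-0.05]],"fingers":[-1]}'>/dev/null; python3 r.py
```

```text
19.35 yaw -0.071 Mz 0.261 F [-0.5  0.2  2.5] w 0.0358 [0.5538 0.1805 0.0258]
19.48 yaw -0.121 Mz 0.294 F [0.2 0.4 1.6] w 0.0358 [0.5537 0.1805 0.0258]
19.6 yaw -0.171 Mz 0.342 F [-0.6  0.3  2.1] w 0.0357 [0.5538 0.1805 0.0258]
```

```bash
python3 -m creep '{"xyz":[[0,0,0]],"twist":[[0,0,-0.05]],"fingers":[-1]}'>/dev/null; python3 r.py
python3 -m creep '{"xyz":[[0,0,0]],"twist":[[0,0,-0.05]],"fingers":[-1]}'>/dev/null; python3 r.py
```

```text
19.73 yaw -0.221 Mz 0.293 F [ 1.  -0.1  2.7] w 0.0357 [0.5537 0.1805 0.0258]
19.85 yaw -0.271 Mz 0.292 F [0.2 1.1 2.2] w 0.0361 [0.5537 0.1805 0.0258]
```

```bash
python3 -m creep '{"xyz":[[0,0,0]],"twist":[[0,0,-0.05]],"fingers":[-1]}'>/dev/null; python3 r.py
python3 -m creep '{"xyz":[[0,0,0]],"twist":[[0,0,-0.05]],"fingers":[-1]}'>/dev/null; python3 r.py
```

```text
19.98 yaw -0.321 Mz 0.288 F [-0.8  0.8  3.7] w 0.0356 [0.5537 0.1805 0.0258]
20.1 yaw -0.3709 Mz 0.39 F [-0.9  1.3  1.3] w 0.0355 [0.5537 0.1805 0.0258]
```

```bash
python3 -m creep '{"xyz":[[0,0,0]],"twist":[[0,0,-0.05]],"fingers":[-1]}'>/dev/null; python3 r.py
python3 -m creep '{"xyz":[[0,0,0]],"twist":[[0,0,-0.03]],"fingers":[-1]}'>/dev/null; python3 r.py
```

```text
20.23 yaw -0.4208 Mz 0.369 F [-1.1  1.3  2.4] w 0.0356 [0.5536 0.1805 0.0258]
20.35 yaw -0.4506 Mz 0.384 F [-0.7 -0.4  4.1] w 0.0359 [0.5536 0.1805 0.0258]
```

```bash
python3 -m creep '{"xyz":[[0,0,0]],"twist":[[0,0,-0.02]],"fingers":[-1]}'>/dev/null; python3 r.py
python3 -m creep '{"xyz":[[0,0,0]],"twist":[[0,0,-0.015]],"fingers":[-1]}'>/dev/null; python3 r.py
```

```text
20.48 yaw -0.471 Mz 0.407 F [-0.7 -0.   4.6] w 0.0358 [0.5536 0.1805 0.0258]
20.6 yaw -0.4862 Mz 0.448 F [-1.6 -0.3  4.4] w 0.0354 [0.5536 0.1805 0.0257]
```

```bash
python3 -m creep '{"xyz":[[0,0,0]],"twist":[[0,0,-0.015]],"fingers":[-1]}'>/dev/null; python3 r.py
python3 -m creep '{"xyz":[[0,0,0]],"twist":[[0,0,-0.015]],"fingers":[-1]}'>/dev/null; python3 r.py
```

```text
20.73 yaw -0.5013 Mz 0.455 F [-2.1 -0.7  5.3] w 0.0358 [0.5536 0.1805 0.0258]
20.85 yaw -0.5163 Mz 0.451 F [-1.2  0.4  5.1] w 0.0358 [0.5535 0.1805 0.0257]
```

Readings from contact on fit a jaw contact near yaw −0.30. At −0.516 the added moment is about 0.15 N m, so the grip is about 15 N. I'll let go, withdraw upwards and check.

```bash
python3 -m creep '{"xyz":[[0,0,0],[0,0,0],[0,0,0],[0,0,0],[0,0,0],[0,0,0],[0,0,0.01],[0,0,0.02]],"twist":[[0,0,0],[0,0,0],[0,0,0],[0,0,0],[0,0,0],[0,0,0],[0,0,0],[0,0,0]],"fingers":[-0.2,0.2,0.7,1,1,1,1,1]}';python3 -m creep '{"xyz":[[0,0,0.03],[0,0,0.03],[0,0,0.03],[0,0,0.03],[0,0,0],[0,0,0]],"twist":[[0,0,0],[0,0,0],[0,0,0],[0,0,0],[0,0,0],[0,0,0]],"fingers":[1,1,1,1,1,1]}'; python3 - <<'E'
from h import *
im=manip.snapshot("side")[:,:,::-1]
cv2.imwrite('pics/c9.png',cv2.resize(im[100:200,230:330],(600,600),interpolation=3))
for n in("head","tuner"):
    for r in manip.spot_point(n,"side")[:6]:
        w=world("side",r["centre"])
        if w[0]>.5 and w[1]>.1: print(n,round(r["confidence"],2),w.round(4))
E
```

```text
clock: 21.85
position: [0.5527, 0.1803, 0.0553]
tcp_rot: [0.864, 0.503, -0.001, -0.0]
contact_force: [-0.3, 0.5, -0.7]
gripper_width: 0.0936
grip_force: 0.0
clock: 22.6
position: [0.5529, 0.1803, 0.1745]
tcp_rot: [0.864, 0.503, -0.001, -0.0]
contact_force: [-0.0, 0.3, -0.1]
gripper_width: 0.0941
grip_force: 0.0
head 0.66 [0.5542 0.1778 0.0987]
```

View pics/c9.png

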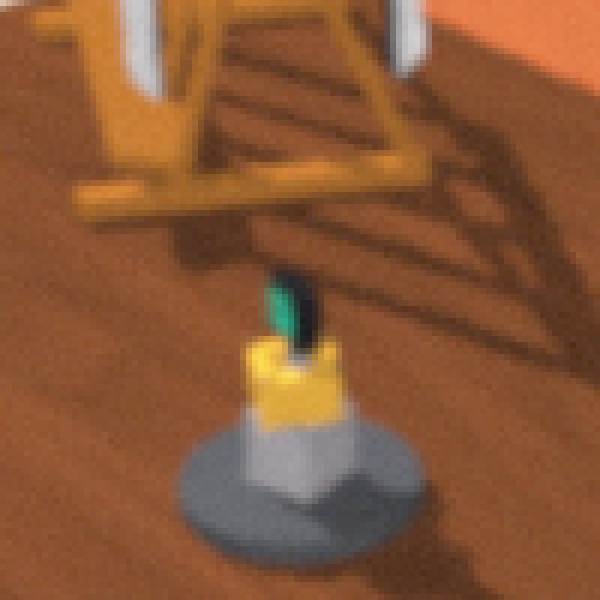

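The tuner stands upright in the collet, with its head at about (279,152). The nut is turned and the fingers are well clear above, so I'm handing in.

```bash
python3 -c "
from bench import manip
print(manip.hand_in())"
```

```text
the job is handed in; nothing more can be done
None
```

I set the black tuner fully home in the collet, gripped it finger-tight at an estimated 15 N and handed the job in; the robot gave no verdict back, and the stem met the bore's rim once on the way in (about 18 N at the wrist, under the 24 N limit).

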